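# Clear the marking-out bed and index the divider to the third stop

## Task

Grip the wooden scraper block and wipe the three loose aluminium slugs off the blue station's bed, over its front edge into the catch trough, without touching the slugs with the fingers; only then set the scraper down upright on the bench. Then turn the red knob clockwise (seen from above) from its home stop, counting the clicks, to the third stop and not on towards the fourth, so that the brass guide arm swings over the cleared bed for the next fifth of a five-petal rosette. Finish while still gripping the knob firmly at that stop, do not let go, and leave the bowl, tray and beaker where they are.

Things in the scene. Friction and masses are not known exactly. Their poses are not given: they have to be found in the camera images.
- station: blue marking-out station, fixed: flat bed 150 (x) by 260 mm (y), top 40 mm above the bench; along its front edge (x = -75 mm, robot's side) an open aluminium trough, inside x -75 to -136 mm, floor 4, walls 26 mm above the bench. Knob axis upright at x 0, y +85 mm. Origin: centre of the bed's underside, on the bench; x away from the trough, y to the knob's end, z up. Yaw varies by 0.35 rad
- slug0_center (a point): centre of one of three alike loose bright aluminium slugs (punched-out discs, 24 mm across, 8 mm thick, 11 g), lying flat on the bed's dark field; in the station's frame the centres start at x -50 to +26 mm, y -88 to -22 mm
- slug1_center (a point): centre of one of three alike loose bright aluminium slugs (punched-out discs, 24 mm across, 8 mm thick, 11 g), lying flat on the bed's dark field; in the station's frame the centres start at x -50 to +26 mm, y -88 to -22 mm
- slug2_center (a point): centre of one of three alike loose bright aluminium slugs (punched-out discs, 24 mm across, 8 mm thick, 11 g), lying flat on the bed's dark field; in the station's frame the centres start at x -50 to +26 mm, y -88 to -22 mm
- scraper: wooden scraper block standing upright on the bench, about 160 g: wiping block 120 mm long (x), 24 mm thick (y), 22 mm high with a black rubber sole; on it, centred, a grip 80 mm long, 18 mm thick, from 22 to 62 mm above the sole. Origin: centre of the sole (underside); x along its length, z up
- knob_handle: red upright bar grip of the indexing knob: 52 mm long (x), 16 mm thick (y), foot 55 and top 95 mm above the bench. Origin: centre of its foot, on the knob's axis; x along the bar towards the brass guide arm. Below it a black hub 54 mm across and the arm, 18 mm wide, out to 108 mm at 47 to 53 mm above the bench, turn with it. x lies 18 deg clockwise of the station's x at home
- index_knob (a joint): turn of the knob, rad: 0 at the home stop where it starts, growing clockwise seen from above, up to 2.93. Sprung detents every 24 deg (0.419 rad), black dots on the steel plate mark them; third stop = 1.257 rad (arm along the station's -y). Up to 0.16 N m takes it from one stop to the next, most at a quarter of the way, aiding past half way; it stays at a stop when let go
- bowl: loose round aluminium bowl, 140 mm across, 55 mm high; bystander. Origin: centre of its underside
- tray: loose rectangular aluminium tray, 100 by 140 by 30 mm; bystander. Origin: centre of its underside
- beaker: loose round aluminium beaker, 84 mm across, 100 mm high; bystander. Origin: centre of its underside
There are look-alikes about, which are no part of the job. Several things look just like the scraper: the one meant starts farthest to the robot's left.

How it is judged:
By the outcome, as a careful person would: the job done as asked, in the order asked, and still so for the second after the job is handed in, while the arm keeps its last pose, push and grip.
It also fails if it takes over 67 s, if anything falls off the work surface, if the arm or the gripper's body presses on something with over 40 N, if the wrist force passes 120 N, or if a joint passes its speed limit or range.

## Robot

A 7-joint arm with a two-finger parallel gripper is mounted at the origin on the work surface. World frame = base frame: x ahead of the robot, y to its left, z up, the work surface at z = 0. Lengths are in m, angles in degrees, forces in N, time in s.
With the tool pointing down it reaches from about 0.4 to 0.85 m from the base axis. Payload 10.4 kg.
Tool frame: the origin (TCP) lies midway between the tips of the shut fingers; the grasp point (between the pads) lies 19 mm behind it; z points along the fingers, y is the line along which they close (so a half turn about z gives the same grasp; the last joint's range is limited). The gripper opens to 85 mm and grips with 20 to 120 N. Pads are 22 mm wide; open, the fingers measure 114 mm over their backs; the gripper's body (76 mm by 85 mm) begins 54 mm behind the grasp point. The pads swing forward as they close: fully open they stand 13 mm farther back than shut.
Start: joints at [72.674, 19.034, -3.707, 83.658, 1.238, 77.344, -5.071], TCP at [0.173, -0.601, 0.231] pointing down, gripper open.
Joint ranges: [-148.97, 148.97], [-28.65, 121.19], [-84.17, 76.75], [9.2, 138.47], [-72.65, 252.65], [3.7, 117.97], [-149.18, 149.18]. Speed limits (degrees/s): [127.2, 127.2, 159.86, 159.86, 180, 180, 180].

## Interface

Orientations are given as a 3x3 rotation matrix whose columns are the frame's x, y, z axes.
In Python, from workcell import get_obs, capture, camera_info, close_job gives the robot as it stands.
- The arm moves only by the shell command python3 -m inch 'ROWS'. ROWS is JSON, a list of rows, each a list of 5 numbers: the shift along the tool's x, y, z scaled (see below), then the turn about the tool's z scaled (see below), then the gripper command: -1 is shut, 1 is fully open, values between are in proportion. A call has 1 to 8 rows; each row shifts and turns the commanded pose from where the row before left it, along the tool's axes as they then stand; what a row does not reach is not made up. The controller multiplies each number of a shift by 0.15 m and each number of a turn by 90 degrees. A row lasts 1/12 s, in which the tool goes at most 41.7 mm and 7.16 degrees, less where a joint would pass 70% of its speed; a pose out of reach is approached as far as the arm can. A call with a number of a shift or a turn outside -1 to 1 is refused whole. A call with a gripper value outside its range is refused whole. The fingers move at their own pace and stop on an object; the grip force is fixed at half the most. Time passes only in rows, so rows that do not move let the fingers close. It gives the time, the measured TCP pose, the force, the opening and the grip force at its end, in the units of the state.
- get_obs(): the state, without advancing time (a new reading comes with each control period).
- capture(name): name is "side" or "top"; returns (picture, depth): 384x512x3 uint8, red, green, blue; 384x512 float32, m along the optical axis (not along the pixel's ray), 0 where there is no reading.
- camera_info(name): a dict with "fx", "fy", "cx", "cy" (pixels), "view" (4x4, takes a point from world to camera coordinates). Camera axes: x right, y down, z forward; pixel columns grow to the right and rows downward; lengths in m; the calibration is good to about 2 mm. A picture is of the moment at which its call begins. camera_info takes no time and is no camera call.
- close_job(): hands the job in; it is judged then, once.
The state is a dict: "time": time; "qpos": joint angles; "qvel": joint speeds; "joint_efforts": joint torques, N m; "position": TCP position; "eef_rot": TCP orientation; "contact_force": force on the tool from outside, world axes, zero at the start; "moment": the same for the moment, N m; "finger_gap": opening from 0.0 (shut) to 1.0 (fully open); "grasp_force": force on a finger pad.
Only numpy, scipy, OpenCV 4.12 (cv2) and the standard library are available. Lean on these libraries where they do the work, as an engineer would, in place of code of your own. Each camera call takes 0.05 s, during which the arm holds its last target. There are 200 camera calls.

## Working session

There is one attempt and no reset: what is moved stays moved. The work goes in short steps, Python scripts to look and compute and a shell command to move; the robot and the scene stay as the last step left them, time stands still between calls to the robot, and variables do not carry over. Pictures are saved under pics/ and viewed, at most 10 in all, crops included, and the job is handed in when it is done.

```bash
mkdir -p pics; ls
cat > h.py <<'E'
import numpy as np, cv2
from workcell import get_obs, capture, camera_info, close_job
def shot(n,f):
    p,d=capture(n); np.savez(f'pics/{f}.npz',p=p,d=d); cv2.imwrite(f'pics/{f}.png',p[:,:,::-1]); return p,d
def load(f):
    z=np.load(f'pics/{f}.npz'); return z['p'],z['d']
def world(n,u,v,z=None,d=None):
    c=camera_info(n); V=np.array(c['view']); R=V[:3,:3]; t=V[:3,3]
    r=np.array([(u-c['cx'])/c['fx'],(v-c['cy'])/c['fy'],1.]); o=-R.T@t; w=R.T@r
    s=d if d is not None else (z-o[2])/w[2]
    return o+s*w
def crop(f,u0,v0,u1,v1,k,g):
    p,_=load(f); cv2.imwrite(f'pics/{g}.png',cv2.resize(p[v0:v1,u0:u1,::-1],None,fx=k,fy=k,interpolation=cv2.INTER_CUBIC))
E
python3 - <<'E'
from h import *
a,_=shot('top','t0'); b,_=shot('side','s0')
for n in('top','side'):
    c=camera_info(n); print(n,c['fx'],np.round(c['view'],3).tolist())
o=get_obs(); print(o['position'],np.round(o['eef_rot'],3),o['time'],o['finger_gap'])
E
```

```text
pics
top 377.176811652473 [[0.014, -1.0, 0.019, 0.017], [-0.99, -0.017, -0.142, 0.615], [0.142, -0.016, -0.99, 0.96], [0.0, 0.0, 0.0, 1.0]]
side 452.3212542856451 [[0.989, -0.146, -0.017, -0.586], [-0.101, -0.595, -0.798, 0.131], [0.106, 0.791, -0.603, 1.371], [0.0, 0.0, 0.0, 1.0]]
[ 0.17249603 -0.60038523  0.23060713] [[ 0.961  0.276 -0.   ]
 [ 0.276 -0.961  0.001]
 [-0.    -0.001 -1.   ]] 0.1 0.998814515445328
```

View pics/t0.png

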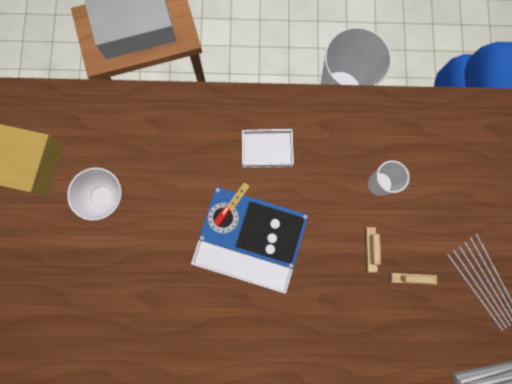

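View pics/s0.png

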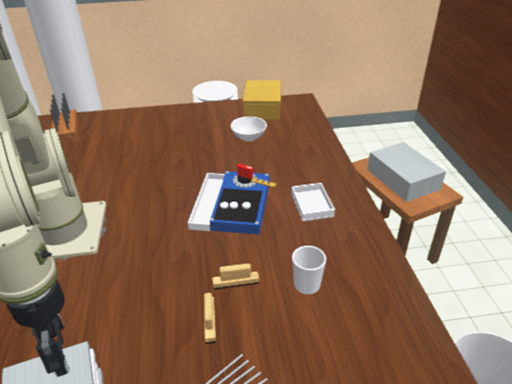

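The top view shows the station at about (250,240), with slugs at (275,224), (272,238) and (270,249). The red knob is at (223,216) and the brass arm points up-right. There are two scraper candidates: A at (373,250) and B at (414,279). Robot-left is image-left, so A is the one meant; the yellow box at (28,160) is not a scraper. I'll check it in one close crop.

Run:
```python
from h import *
p,d=load('t0')
a=cv2.resize(p[180:300,185:315,::-1],None,fx=4,fy=4,interpolation=cv2.INTER_CUBIC)
b=cv2.resize(p[220:295,355:445,::-1],None,fx=3,fy=3,interpolation=cv2.INTER_CUBIC)
o=np.zeros((480,800,3),np.uint8); o[:,:520]=a; o[:225,525:795]=b
cv2.imwrite('pics/c0.png',o)
```

```text
(no output)
```

View pics/c0.png

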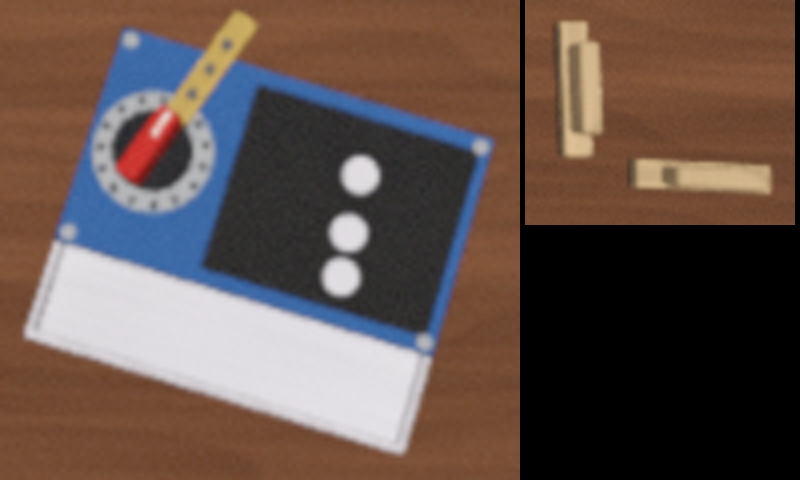

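The crop shows bed corners at about (125,28), (493,140), (432,352) and (57,240). The slugs are at (360,175), (348,232) and (341,277). Scraper A (the left one) stands upright with its long side along world x, grip top at crop x 579–602, y 41–133; that is the one to grasp.

Run:
```python
from h import *
W=lambda x,y,z:world('top',185+x/4-.4,180+y/4-.4,z)
S=lambda x,y,z:world('top',355+(x-525)/3-.3,220+y/3-.3,z)
C=np.array([W(*c,.04)[:2] for c in [(125,28),(493,140),(432,352),(57,240)]]); M=np.array([(75,130),(75,-130),(-75,-130),(-75,130)])/1e3
cc=C.mean(0); A=(C-cc)[:,0]+1j*(C-cc)[:,1]; B=M[:,0]+1j*M[:,1]
yaw=np.angle((A*B.conj()).sum()); print('station',cc,'yaw',np.degrees(yaw),'sides',[np.linalg.norm(C[i]-C[(i+1)%4]) for i in range(4)])
R=np.array([[np.cos(yaw),-np.sin(yaw)],[np.sin(yaw),np.cos(yaw)]])
for s in [(360,175),(348,232),(341,277)]:
    w=W(*s,.048)[:2]; print('slug',w,R.T@(w-cc))
k=W(150,145,.095)[:2]; print('knob top',k,R.T@(k-cc),'axis',cc+R@[0,.085])
G=np.array([S(*g,.062) for g in [(579,42),(599,41),(602,133),(583,132)]]);print('grip',G.mean(0),np.round(G,3).tolist())
G=np.array([S(*g,.022) for g in [(560,22),(588,22),(593,157),(565,157)]]);print('block',G.mean(0),np.round(G,3).tolist())
G=np.array([S(*g,.022) for g in [(635,160),(630,188),(768,166),(770,192)]]);print('B',G.mean(0))
_,d=load('t0')
for u,v in[(373,250),(270,240),(276,224),(250,268)]: print(u,v,world('top',u,v,d=d[v,u]))
```

```text
station [0.54835221 0.0313925 ] yaw -15.94346427220131 sides [np.float64(0.2571573830186432), np.float64(0.1456365484801395), np.float64(0.2562592566701745), np.float64(0.147848829107168)]
slug [ 0.55762519 -0.02329126] [ 0.02393728 -0.05003307]
slug [ 0.52012994 -0.01569418] [-0.01420248 -0.05302774]
slug [ 0.49084195 -0.01136799] [-0.04355221 -0.05691305]
knob top [0.57030962 0.11174807] [-0.00095999  0.083296  ] axis [0.57170075 0.11312282]
grip [ 0.49514638 -0.28654397  0.062     ] [[0.533, -0.278, 0.062], [0.535, -0.295, 0.062], [0.456, -0.295, 0.062], [0.457, -0.279, 0.062]]
block [ 0.49398708 -0.2871481   0.022     ] [[0.554, -0.274, 0.022], [0.554, -0.299, 0.022], [0.434, -0.3, 0.022], [0.434, -0.275, 0.022]]
B [ 0.41840968 -0.39585926  0.022     ]
373 250 [ 0.49143942 -0.27675118  0.06290469]
270 240 [ 0.51378893 -0.01152731  0.04856199]
276 224 [ 0.55590067 -0.02693382  0.04880026]
250 268 [0.43974349 0.03940547 0.00797801]
```

Station at (0.548,0.031), yaw -16°, and the depth readings agree: slug tops 48 mm, grip top 63 mm, sides within 4 mm. Scraper at (0.494,-0.287), long axis along world x. I'll turn to yaw 0 and travel above it.

```bash
python3 -m inch '[[0,0,0,0.059,1],[0,0,0,0.059,1],[0,0,0,0.06,1],[0.1,-0.1,0,0,1],[0.18,-0.175,0,0,1],[0.18,-0.175,0,0,1],[0.18,-0.175,0,0,1],[0.18,-0.175,0,0,1]]'; python3 -m inch '[[0.18,-0.175,0,0,1],[0.18,-0.175,0,0,1],[0.18,-0.175,0,0,1],[0.18,-0.175,0,0,1],[0.18,-0.175,0,0,1],[0.18,-0.175,0,0,1],[0.18,-0.175,0,0,1],[0,0,0,0,1]]'
```

```text
time: 0.77
position: [0.2965, -0.4791, 0.231]
eef_rot: [[1.0, -0.0, -0.0], [-0.0, -1.0, 0.0], [-0.0, -0.0, -1.0]]
contact_force: [0.7, -0.0, 0.7]
finger_gap: 1.002
grasp_force: 0.0
time: 1.43
position: [0.4897, -0.2892, 0.231]
eef_rot: [[1.0, 0.01, 0.002], [0.01, -1.0, 0.003], [0.002, -0.003, -1.0]]
contact_force: [0.3, 1.1, 0.2]
finger_gap: 0.998
grasp_force: 0.0
```

```bash
python3 -m inch '[[0.028,-0.014,0.2,0,1],[0,0,0.24,0,1],[0,0,0.24,0,1],[0,0,0.24,0,1],[0,0,0.2,0,1],[0,0,0.13,0,1],[0,0,0.08,0,1],[0,0,0.02,0,1]]'; python3 -m inch '[[0,0,0,0,1],[0,0,0,0,0],[0,0,0,0,-1],[0,0,0,0,-1],[0,0,0,0,-1],[0,0,0,0,-1],[0,0,0,0,-1],[0,0,0,0,-1]]'
```

```text
time: 2.1
position: [0.4874, -0.2942, 0.0266]
eef_rot: [[1.0, 0.0, -0.003], [0.0, -1.0, 0.002], [-0.003, -0.002, -1.0]]
contact_force: [-0.5, 0.3, 0.2]
finger_gap: 1.002
grasp_force: 0.0
time: 2.77
position: [0.4892, -0.2949, 0.0294]
eef_rot: [[1.0, 0.0, 0.001], [0.0, -1.0, -0.001], [0.001, 0.001, -1.0]]
contact_force: [-1.9, 1.5, 5.4]
finger_gap: 0.201
grasp_force: 59.6
```

```bash
python3 -m inch '[[0,0,-0.1,0,-1],[0,0,-0.2,0,-1],[0,0,-0.2,0,-1],[0,0,-0.2,0,-1],[0,0,-0.1,0,-1],[0.04,-0.1,0,0,-1],[0.085,-0.214,0,0,-1],[0.085,-0.214,0,0,-1]]'; python3 -m inch '[[0.085,-0.214,0,0,-1],[0.085,-0.214,0,0,-1],[0.085,-0.214,0,0,-1],[0.085,-0.214,0,0,-1],[0.085,-0.214,0,0,-1],[0.04,-0.1,0,0,-1],[0,0,0,-0.05,-1],[0,0,0,-0.075,-1]]';python3 -m inch '[[0,0,0,-0.075,-1],[0,0,0,-0.075,-1],[0,0,0,-0.075,-1],[0,0,0,-0.075,-1],[0,0,0,-0.075,-1],[0,0,0,-0.075,-1],[0,0,0,-0.075,-1],[0,0,0,-0.075,-1]]';python3 -m inch '[[0,0,0,-0.075,-1],[0,0,0,-0.022,-1],[0,0,0,0,-1]]'
python3 - <<'E'
from h import *
shot('top','t1');shot('side','s1')
crop('s1',180,120,310,280,3.5,'c1')
E
```

```text
time: 3.43
position: [0.5198, -0.216, 0.1488]
eef_rot: [[1.0, -0.003, -0.0], [-0.003, -1.0, -0.001], [-0.0, 0.001, -1.0]]
contact_force: [0.5, 0.7, -2.8]
finger_gap: 0.2
grasp_force: 58.8
time: 4.1
position: [0.5899, -0.0381, 0.1482]
eef_rot: [[0.98, 0.201, -0.001], [0.201, -0.98, 0.0], [-0.001, -0.001, -1.0]]
contact_force: [-0.1, -0.8, -1.6]
finger_gap: 0.197
grasp_force: 58.8
time: 4.77
position: [0.5896, -0.0403, 0.1483]
eef_rot: [[0.413, 0.911, -0.001], [0.911, -0.413, -0.0], [-0.0, -0.001, -1.0]]
contact_force: [0.6, 0.1, -2.1]
finger_gap: 0.201
grasp_force: 58.8
time: 5.02
position: [0.5896, -0.0403, 0.1483]
eef_rot: [[0.274, 0.962, -0.001], [0.962, -0.274, 0.0], [-0.0, -0.001, -1.0]]
contact_force: [0.6, 0.2, -2.0]
finger_gap: 0.203
grasp_force: 58.8
```

View pics/c1.png

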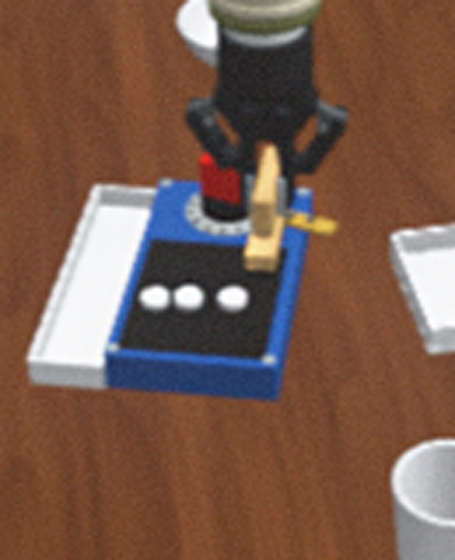

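The scraper is held level and upright above the far side of the bed, at crop (262,215), with all three slugs in front of it at crop (155,297), (188,297) and (232,297). I'll lower it to the bed.

```bash
python3 -m inch '[[0,0,0.1,0,-1],[0,0,0.15,0,-1],[0,0,0.13,0,-1],[0,0,0.08,0,-1],[0,0,0.04,0,-1],[0,0,0.012,0,-1],[0,0,0,0,-1]]'
```

```text
time: 5.7
position: [0.5902, -0.04, 0.0723]
eef_rot: [[0.276, 0.961, 0.0], [0.961, -0.276, 0.0], [0.0, 0.0, -1.0]]
contact_force: [1.1, -0.2, -1.6]
finger_gap: 0.202
grasp_force: 58.9
```

```bash
python3 -m inch '[[0,0,0.01,0,-1],[0,-0.03,0.002,0,-1],[0,-0.05,0,0,-1],[0,-0.05,0,0,-1],[0,-0.05,0,0,-1],[0,-0.05,0,0,-1],[0,-0.05,0,0,-1],[0,-0.05,0,0,-1]]'
```

```text
time: 6.37
position: [0.5416, -0.0263, 0.0704]
eef_rot: [[0.276, 0.961, 0.0], [0.961, -0.276, -0.0], [-0.0, 0.0, -1.0]]
contact_force: [0.1, -0.0, -1.5]
finger_gap: 0.204
grasp_force: 58.8
```

```bash
python3 -m inch '[[0,-0.05,0,0,-1],[0,-0.05,0,0,-1],[0,-0.05,0,0,-1],[0,-0.05,0,0,-1],[0,-0.05,0,0,-1],[0,-0.05,0,0,-1],[0,-0.05,0,0,-1],[0,-0.05,0,0,-1]]';python3 -m inch '[[0,-0.05,0,0,-1],[0,-0.05,0,0,-1],[0,-0.05,0,0,-1],[0,-0.05,0,0,-1],[0,0,0,0,-1],[0,0,0,0,-1]]'
python3 - <<'E'
from h import *
shot('top','t2');shot('side','s2')
a=load('s2')[0][150:250,170:300];b=load('t2')[0][180:300,185:315]
r=lambda i:cv2.resize(i[:,:,::-1],(400,370),interpolation=cv2.INTER_CUBIC)
cv2.imwrite('pics/c2.png',np.hstack([r(a),r(b)]))
E
```

```text
time: 7.03
position: [0.4839, -0.0097, 0.0702]
eef_rot: [[0.276, 0.961, -0.0], [0.961, -0.276, -0.0], [-0.0, -0.0, -1.0]]
contact_force: [-0.4, 0.3, -1.3]
finger_gap: 0.204
grasp_force: 58.9
time: 7.53
position: [0.4557, -0.0017, 0.0704]
eef_rot: [[0.276, 0.961, 0.0], [0.961, -0.276, -0.001], [-0.0, 0.001, -1.0]]
contact_force: [0.9, -0.3, -1.2]
finger_gap: 0.2
grasp_force: 58.8
```

View pics/c2.png

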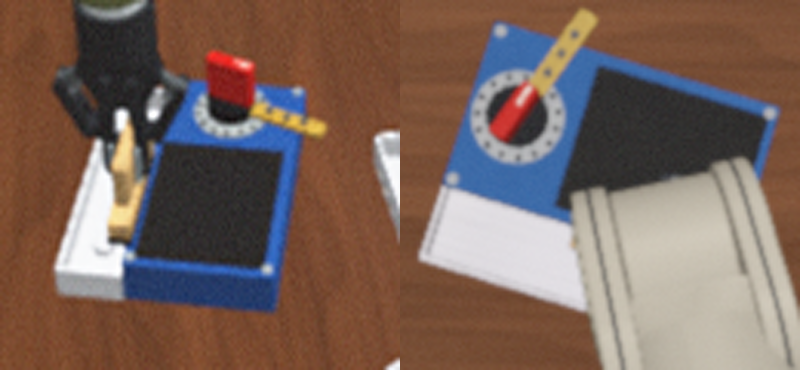

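The bed is clear: no slugs left on the dark field at (210,205) in the left panel, and one slug visible in the trough at (105,248). Now I'll lift, carry the scraper to the open bench, and lower it.

```bash
python3 -m inch '[[0,0,-0.1,0,-1],[0,0,-0.2,0,-1],[0,0,-0.2,0,-1],[0,0,-0.1,0,-1],[-0.094,0.049,0,0,-1],[-0.188,0.098,0,0,-1],[-0.188,0.098,0,0,-1],[-0.188,0.098,0,0,-1]]';python3 -m inch '[[-0.188,0.098,0,0,-1],[-0.188,0.098,0,0,-1],[-0.188,0.098,0,0,-1],[-0.094,0.049,0,0,-1],[0,0,0,0,-1],[0,0,0.1,0,-1],[0,0,0.2,0,-1],[0,0,0.2,0,-1]]'
python3 - <<'E'
from h import *
shot('top','t3');shot('side','s3')
a=load('s3')[0][150:310,170:330];b=load('t3')[0][180:300,185:315]
r=lambda i:cv2.resize(i[:,:,::-1],(400,370),interpolation=cv2.INTER_CUBIC)
cv2.imwrite('pics/c3.png',np.hstack([r(a),r(b)]))
E
```

```text
time: 8.3
position: [0.4786, -0.1122, 0.1604]
eef_rot: [[0.275, 0.961, 0.001], [0.961, -0.275, -0.001], [-0.0, 0.001, -1.0]]
contact_force: [0.7, -0.2, -1.6]
finger_gap: 0.199
grasp_force: 59.0
time: 8.97
position: [0.5014, -0.2192, 0.0852]
eef_rot: [[0.275, 0.961, 0.003], [0.961, -0.275, -0.001], [0.0, 0.003, -1.0]]
contact_force: [0.5, -0.4, -2.6]
finger_gap: 0.201
grasp_force: 59.0
```

View pics/c3.png

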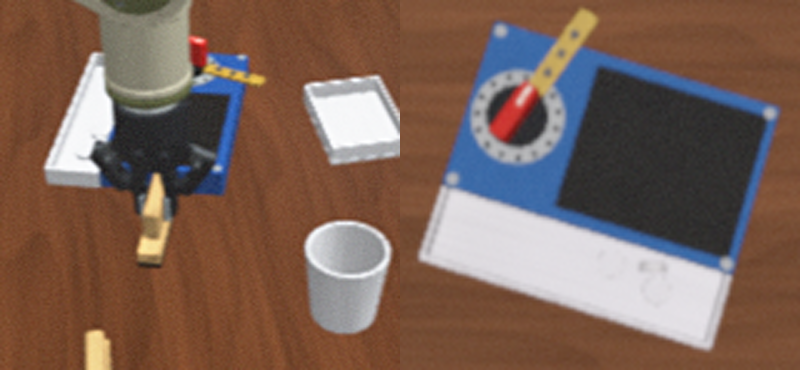

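All three slugs lie in the trough, at right-panel (612,262), (655,267) and (658,290), and the bed is clear. Now I'll set the scraper down.

```bash
python3 -m inch '[[0,0,0.15,0,-1],[0,0,0.12,0,-1],[0,0,0.06,0,-1],[0,0,0.02,0,-1],[0,0,0.007,0,-1],[0,0,0,0,-1]]'
```

```text
time: 9.57
position: [0.5011, -0.2198, 0.0329]
eef_rot: [[0.276, 0.961, 0.001], [0.961, -0.276, -0.001], [-0.0, 0.001, -1.0]]
contact_force: [-0.8, -0.7, -2.1]
finger_gap: 0.203
grasp_force: 59.3
```

```bash
python3 -m inch '[[0,0,0.012,0,-1],[0,0,0.01,0,-1],[0,0,0,0,-1]]'
```

```text
time: 9.82
position: [0.501, -0.2201, 0.0294]
eef_rot: [[0.276, 0.961, 0.001], [0.961, -0.276, -0.001], [-0.001, 0.002, -1.0]]
contact_force: [-1.0, -0.8, 4.4]
finger_gap: 0.202
grasp_force: 59.9
```

```bash
python3 -m inch '[[0,0,0,0,0],[0,0,0,0,1],[0,0,0,0,1],[0,0,0,0,1],[0,0,0,0,1],[0,0,0,0,1],[0,0,-0.05,0,1],[0,0,-0.15,0,1]]';python3 -m inch '[[0,0,-0.25,0,1],[0,0,-0.25,0,1],[0,0,-0.25,0,1],[0,0,-0.2,0,1],[0,0,0,0,1]]'
python3 -m inch '[[0.125,-0.009,0,0,1],[0.25,-0.018,0,0,1],[0.25,-0.018,0,0,1],[0.25,-0.018,0,0,1],[0.25,-0.018,0,0,1],[0.25,-0.018,0,0,1],[0.25,-0.018,0,0,1],[0.25,-0.018,0,0,1]]'
python3 -m inch '[[0.25,-0.018,0,0,1],[0.135,-0.01,0,0,1],[0,0,0,-0.05,1],[0,0,0,-0.075,1],[0,0,0,-0.075,1],[0,0,0,-0.075,1],[0,0,0,-0.075,1],[0,0,0,-0.075,1]]'
python3 -m inch '[[0,0,0,-0.075,1],[0,0,0,-0.075,1],[0,0,0,-0.075,1],[0,0,0,-0.075,1],[0,0,0,-0.075,1],[0,0,0,0,1],[0,0,0,0,1]]'
python3 - <<'E'
from h import *
shot('top','t4');shot('side','s4')
a=load('s4')[0][130:350,150:370];b=load('t4')[0][150:310,185:405]
r=lambda i:cv2.resize(i[:,:,::-1],(400,370),interpolation=cv2.INTER_CUBIC)
cv2.imwrite('pics/c4.png',np.hstack([r(a),r(b)]))
E
```

```text
time: 10.48
position: [0.4984, -0.219, 0.0564]
eef_rot: [[0.276, 0.961, -0.004], [0.961, -0.276, 0.002], [0.001, -0.005, -1.0]]
contact_force: [-0.3, -0.6, 0.1]
finger_gap: 1.002
grasp_force: 0.0
time: 10.9
position: [0.5032, -0.2204, 0.2081]
eef_rot: [[0.276, 0.961, 0.009], [0.961, -0.275, -0.005], [-0.002, 0.01, -1.0]]
contact_force: [1.6, -0.5, 1.4]
finger_gap: 1.002
grasp_force: 0.0
time: 11.57
position: [0.5585, 0.058, 0.2013]
eef_rot: [[0.276, 0.961, 0.001], [0.961, -0.276, -0.0], [-0.0, 0.001, -1.0]]
contact_force: [0.9, 0.2, 0.2]
finger_gap: 1.0
grasp_force: 0.0
time: 12.23
position: [0.5702, 0.1129, 0.2011]
eef_rot: [[-0.384, 0.923, 0.0], [0.923, 0.384, -0.0], [-0.0, 0.0, -1.0]]
contact_force: [-0.3, -0.4, 1.4]
finger_gap: 0.999
grasp_force: 0.0
time: 12.82
position: [0.5703, 0.1128, 0.201]
eef_rot: [[-0.827, 0.562, -0.0], [0.562, 0.827, 0.0], [0.0, 0.0, -1.0]]
contact_force: [0.1, -0.2, -0.0]
finger_gap: 0.997
grasp_force: 0.0
```

View pics/c4.png

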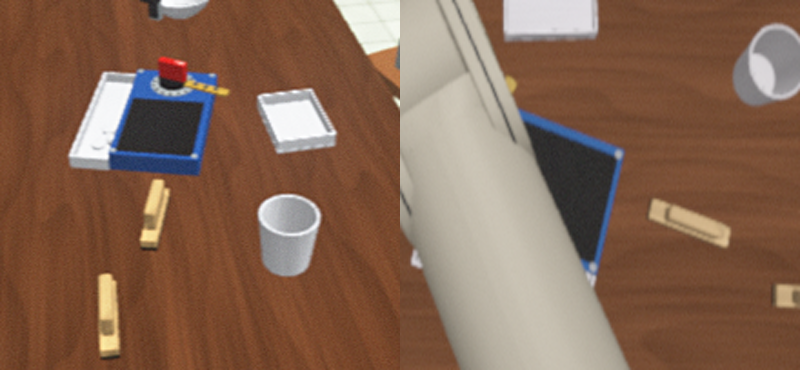

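The scraper stands upright on the bench at (155,215) in the left panel, and the bystanders are untouched. The gripper hangs above the knob. I'll descend and grip.

```bash
python3 -m inch '[[0,0,0.1,0,1],[0,0,0.2,0,1],[0,0,0.2,0,1],[0,0,0.2,0,1],[0,0,0.13,0,1],[0,0,0.06,0,1],[0,0,0.01,0,1],[0,0,0,0,1]]';python3 -m inch '[[0,0,0,0,0.3],[0,0,0,0,-0.3],[0,0,0,0,-1],[0,0,0,0,-1],[0,0,0,0,-1],[0,0,0,0,-1],[0,0,0,0,-1],[0,0,0,0,-1]]'
python3 -c "
from h import *
o=get_obs();print(o['qpos'],o['moment'])"
```

```text
time: 13.58
position: [0.5706, 0.1131, 0.0664]
eef_rot: [[-0.828, 0.56, 0.0], [0.56, 0.828, 0.0], [-0.0, 0.0, -1.0]]
contact_force: [0.9, 0.7, 1.0]
finger_gap: 1.001
grasp_force: 0.0
time: 14.25
position: [0.5707, 0.113, 0.0663]
eef_rot: [[-0.829, 0.559, 0.001], [0.559, 0.829, 0.0], [-0.001, 0.001, -1.0]]
contact_force: [-0.5, 0.2, 5.2]
finger_gap: 0.173
grasp_force: 59.2
[ 24.10892439  31.21721659 -50.36422631  98.62410979  26.65691839
  62.88181134  21.31069892] [ 0.05627255  0.03546293 -0.1067896 ]
```

```bash
for i in 1; do python3 -m inch '[[0,0,0,0.045,-1],[0,0,0,0.045,-1],[0,0,0,0.045,-1],[0,0,0,0.045,-1],[0,0,0,0.045,-1],[0,0,0,0.042,-1],[0,0,0,0,-1]]'; done; python3 -c "
from h import *
print(get_obs()['moment'])"
python3 -m inch '[[0,0,0,0.045,-1],[0,0,0,0.045,-1],[0,0,0,0.045,-1],[0,0,0,0.045,-1],[0,0,0,0.045,-1],[0,0,0,0.042,-1],[0,0,0,0,-1]]'; python3 -c "
from h import *
print(get_obs()['moment'])"
```

```text
time: 14.83
position: [0.5713, 0.1136, 0.0663]
eef_rot: [[-0.526, 0.85, 0.002], [0.85, 0.526, 0.001], [-0.0, 0.003, -1.0]]
contact_force: [4.4, 1.8, 0.1]
finger_gap: 0.174
grasp_force: 58.7
[ 0.46503003 -0.688284    0.04553122]
time: 15.42
position: [0.572, 0.114, 0.0664]
eef_rot: [[-0.134, 0.991, 0.004], [0.991, 0.134, 0.002], [0.001, 0.004, -1.0]]
contact_force: [8.8, 3.6, -3.2]
finger_gap: 0.177
grasp_force: 58.6
[ 0.78968923 -1.53370279  0.05110477]
```

```bash
python3 -m inch '[[0.005,0.01,0,0.045,-1],[0,0,0,0.045,-1],[0,0,0,0.045,-1],[0,0,0,0.045,-1],[0,0,0,0.045,-1],[0,0,0,0.038,-1],[0,0,0,0,-1],[0,0,0,0,-1]]'
python3 - <<'E'
from h import *
o=get_obs();print(o['moment'],np.degrees(np.arctan2(*o['eef_rot'][[1,0],0])))
shot('top','t5');shot('side','s5')
a=load('s5')[0][140:250,180:300];b=load('t5')[0][180:300,185:315]
r=lambda i:cv2.resize(i[:,:,::-1],(400,370),interpolation=cv2.INTER_CUBIC)
cv2.imwrite('pics/c5.png',np.hstack([r(a),r(b)]))
E
```

```text
time: 16.08
position: [0.5729, 0.1139, 0.0664]
eef_rot: [[0.272, 0.962, 0.003], [0.962, -0.272, 0.0], [0.001, 0.002, -1.0]]
contact_force: [4.7, -0.5, 0.4]
finger_gap: 0.176
grasp_force: 59.3
[ 0.13983657 -0.86027315 -0.04353003] 74.2407394674906
```

View pics/c5.png

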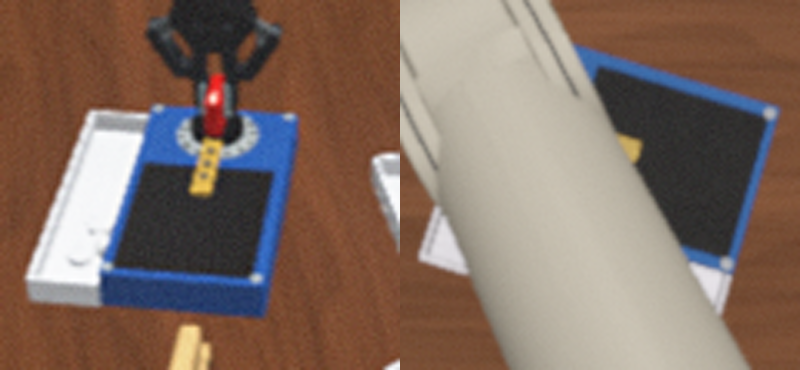

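The arm lies over the bed along station -y, at left-panel (207,165), and the knob is gripped. I'll check the angle numerically.

Run:
```python
from h import *
p,_=load('s5'); h=cv2.cvtColor(p,cv2.COLOR_RGB2HSV)
y=np.deg2rad(-15.94); R=np.array([[np.cos(y),-np.sin(y)],[np.sin(y),np.cos(y)]]); c=np.array([.5484,.0314])
P=[]
for v in range(182,199):
    for u in range(230,255):
        H,S,V=h[v,u]
        if 15<H<32 and S>110 and V>110: P.append(R.T@(world('side',u,v,.053)[:2]-c))
P=np.array(P); print(len(P),P.min(0),P.max(0),P.mean(0))
m=P.mean(0); w,e=np.linalg.eigh(np.cov(P.T)); a=e[:,1]; print('dir deg from -y',np.degrees(np.arctan(a[0]/a[1])))
k=m-[0.001,.085]; print('axis->centroid dev deg',np.degrees(np.arctan2(k[0],-k[1])))
```

```text
95 [-0.00940451 -0.02468345] [0.01185445 0.05597329] [0.00113739 0.0126907 ]
dir deg from -y 0.39417991194665186
axis->centroid dev deg 0.10886072244286536
```

The brass arm is within about 0.5° of the third stop and the grip force is 59 N. Handing in.

```bash
python3 -c "
from h import *
print(close_job())"
```

```text
the job is handed in; nothing more can be done
None
```

The job is handed in at about 16 s: all three slugs are in the trough, the scraper stands upright on the bench, and the knob is at its third stop (arm angle measured within about 0.5°), still gripped with 59 N.

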